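# Close and bolt the precious-metal offcuts box

### The arm

A 7-joint arm with a two-finger parallel gripper is mounted at the origin on the work surface. World frame = base frame: x ahead of the robot, y to its left, z up, the work surface at z = 0. Lengths are in m, angles in degrees, forces in N, time in s.
With the tool pointing down it reaches from about 0.4 to 0.85 m from the base axis. Payload 4.5 kg.
Tool frame: the origin (TCP) lies on the centre line of the jaws, within the pads' length; the fingertips stand 19 mm ahead of it and the grasp point (between the pads) is the TCP; z points along the fingers, y is the line along which they close (so a half turn about z gives the same grasp; the last joint's range is limited). The gripper opens to 88 mm and grips with 3 to 60 N. Pads are 18 mm wide; open, the fingers measure 123 mm over their backs; the gripper's body (75 mm by 187 mm) begins 45 mm behind the grasp point.
Start: joints at [-69.569, 39.483, -11.15, 89.685, 9.013, 51.709, -12.324], TCP at [0.198, 0.593, 0.258] pointing down, gripper open.
Joint ranges: [-172.22, 172.22], [-26.19, 119.32], [-84.43, 86.54], [7.71, 146.69], [-57.33, 237.33], [2.42, 119.75], [-152.13, 152.13]. Speed limits (degrees/s): [147.25, 147.25, 180, 180, 180, 180, 180].

### API

Orientations are given as a 3x3 rotation matrix whose columns are the frame's x, y, z axes.
In Python, from workcell import robot gives the robot as it stands. The module is installed in compiled form; this text tells all that it offers.
- The arm moves only by the shell command python3 -m creep 'ROWS' [FORCE]. ROWS is JSON, a list of rows, each an object of numbers: "dx", "dy", "dz": the shift along the world's x, y, z in units of 200 mm (1.0 is 200 mm); "wx", "wy", "wz": the turn, a rotation vector about the world's x, y, z in units of 60 degrees (1.0 is 60 degrees); "hand": the finger opening in mm, from 0 to 88.1. In form: [{"dx": .., "dy": .., "dz": .., "wx": .., "wy": .., "wz": .., "hand": ..}, ...]. A call has 1 to 10 rows; each row is the pose to reach, as a shift and turn from the pose commanded when the call began; what a row does not reach only later rows make up. A row lasts 1/12 s, in which the tool goes at most 41.7 mm and 7.16 degrees, less where a joint would pass 70% of its speed; a pose out of reach is approached as far as the arm can. A call with a number of a shift or a turn outside -1 to 1 is refused whole. A call with a gripper value outside its range is refused whole. The fingers move at their own pace and stop on an object; FORCE is the grip in N (left out, the last holds). Time passes only in rows, so rows that repeat a pose let the fingers close. It gives the time, the measured TCP pose, the force, the opening and the grip force at its end, in the units of the state.
- robot.read_state(): the state, without advancing time (a new reading comes with each control period).
- robot.read_camera(name): name is "scene" or "top" or "wrist"; returns a dict with "frame" (400x640x3 uint8, red, green, blue), "intrinsics" (3x3 intrinsics, pixels), "dist_coeffs" ([k1, k2, p1, p2, k3] as OpenCV has them; the pictures are not rectified), "rvec" (rotation vector, rad) and "tvec" (3), from world to camera coordinates, as OpenCV has them. Camera axes: x right, y down, z forward; pixel columns grow to the right and rows downward; lengths in m; the calibration is good to about 2 mm. A picture is of the moment at which its call begins. There is no depth.
- robot.sign_off(): hands the job in; it is judged then, once.
The state is a dict: "time": time; "qpos": joint angles; "dq": joint speeds; "joint_efforts": joint torques, N m; "ee_pos": TCP position; "tcp_rot": TCP orientation; "wrist_force": force on the tool from outside, world axes, zero at the start; "ft_torque": the same for the moment, N m; "width": finger opening in m; "grip_force": force on a finger pad.
Only numpy, scipy, OpenCV 4.12 (cv2) and the standard library are available. Lean on these libraries where they do the work, as an engineer would, in place of code of your own. Each camera call takes 0.05 s, during which the arm holds its last target. There are 200 camera calls.

### The job

Lock up the green offcuts box on the jeweller's bench: close its grey lid, then, with the handle still raised, slide the brass bolt fully across into the staple on the lid, and turn the red-knobbed handle down into the notch until it lies level. Let go, and leave the copper tin, the jar and the hammer where they stand.

Things in the scene. Friction and masses are not known exactly. Their poses are not given: they have to be found in the camera images.
- box: Green steel box fixed to the bench, 200 (x) x 360 (y) x 110 mm high. Origin: centre of its underside; x to its back (away from the robot, but for its yaw), y to its left, z up. Where y is below 10 mm it is an open compartment under a grey lid; above, a solid deck, 110 mm high, that carries the barrel bolt (axis along y at x = -75, z = 128 mm).
- guide (a point): Middle of the top edge of the steel guide plate on the deck in front of the bolt (box frame x = -92, y = 80, z = 144 mm). The plate is 4 mm thick and spans y = 31..130 mm; the handle turns down past it only through its one notch. Two steel straps up to z = 139 mm hold the bolt, at y = 18..30 and 118..130 mm, x = -87..-63 mm.
- lid_hinge (a point): Middle of the lid's hinge line, which runs along the box's y axis at the top of its back wall (box frame x = 97.5, y = -85, z = 107 mm).
- lid_front (a point): Bare place to push on the lid's top face near its free front edge: 165 mm before the hinge line, 20 mm left (+y) of the lid's middle, 3 mm above the hinge line when shut. The lid is a grey plate, 195 x 188 x 6 mm, about 0.45 kg. A black knob (22 mm across, top 24 mm above the lid) stands 50 mm right of this point.
- staple (a point): Middle of the opening (20 mm wide) of the steel staple on the lid that takes the bolt: 172 mm before the hinge line, 67 mm left of the lid's middle. The staple is 30 mm wide (x), 14 mm along y, its top 32 mm above the lid. Shut, it lies on the bolt's axis.
- lid (a joint): Lid angle in rad: 0 shut, grows as it opens upwards and back, up to 1.2. A stiff hinge: it stays where it is left and takes some 1 to 4 N at the front edge to push down.
- bolt (a joint): How far the brass bolt (12 mm thick) is slid, in m: 0 drawn back, grows as it slides towards the box's -y (to the lid), 0.050 at the stop, fully across. It takes about 2 N and stays where it is left. The handle is opposite the notch's middle at 0.048; it goes into the notch from 0.044 to the stop.
- bolt_handle (a joint): Angle of the bolt's handle about the bolt's axis in rad: 0 straight up, grows as it turns towards the box's front (-x) and down, 1.5 at the stop (level, fully down). It stays where it is left; turning it takes about 1 N at the knob. Away from the notch the guide plate stops it at about 0.6.
- knob (a point): Centre of the red ball knob, 18 mm in diameter, at the end of the bolt's handle, a brass rod 8 mm thick; 48 mm from the bolt's axis. In the box frame it lies at y = 105 mm minus the bolt's slide. Level, it stands free 23 mm in front of the box's front wall, 128 mm above the bench.
- notch (a point): Middle of the notch in the guide plate (16 mm wide along y, open at the top, down to the deck) at the height of the bolt's axis; box frame x = -92, y = 57, z = 128 mm.
- flux_tin_mid (a point): Centre of a small open copper tin, 52 mm across and 36 mm high, standing loose on the back of the box's deck. Leave it alone.
- jar_mid (a point): Centre of a glass jar with a wooden cap, 68 mm across and 100 mm high, standing on the bench to the left of the box. Leave it alone.
- hammer_mid (a point): A point half-way along a hammer, about 220 mm long, lying on the bench to the right of the box. Leave it alone.

How it is judged (in metres and radians):
On the way, in this order (a step that is already met when the one before it is completed fails the run):
1. the lid is shut while the bolt is still drawn (value of joint lid below 0.03 rad and value of joint bolt below 0.035 m), for 0.2 s.
2. with the lid shut and the handle still raised, the bolt is slid fully across (value of joint lid below 0.03 rad and value of joint bolt above 0.0435 m and value of joint bolt_handle below 0.8 rad), for 0.1 s.
At the end, for the whole second after the job is handed in: The lid is shut (under 0.03 rad), the bolt is across by at least 42.5 of its 50 mm, its handle is turned down at least 1.3 rad from upright (level within about 0.25 rad) and at rest in the notch, and the tin, the jar and the hammer are within 30 mm of where they stood (value of joint lid below 0.03 rad and value of joint bolt above 0.0425 m and value of joint bolt_handle above 1.3 rad and velocity of joint bolt_handle between -0.1 and 0.1 rad/s and distance of each of flux_tin_mid, jar_mid, hammer_mid from where it was at the start of the episode below 0.03 m); the robot touches nothing.
It fails at once if the copper tin is knocked away (distance of flux_tin_mid from where it was at the start of the episode above 0.03 m).
It fails at once if the jar is knocked away (distance of jar_mid from where it was at the start of the episode above 0.03 m).
It fails at once if the hammer is knocked away (distance of hammer_mid from where it was at the start of the episode above 0.03 m).
It also fails if it takes over 50 s, if anything falls off the work surface, if the arm or the gripper's body presses on something with over 40 N, if the wrist force passes 120 N, or if a joint passes its speed limit or range.

## Working session

There is one attempt and no reset: what is moved stays moved. The work goes in short steps, Python scripts to look and compute and a shell command to move; the robot and the scene stay as the last step left them, time stands still between calls to the robot, and variables do not carry over. Pictures are saved under pics/ and viewed, at most 10 in all, crops included, and the job is handed in when it is done.

```bash
mkdir -p pics
cat > h.py <<'E'
import numpy as np, cv2, pickle
from workcell import robot
def snap(n,tag):
    c=robot.read_camera(n); pickle.dump(c,open(f'pics/{tag}.pkl','wb'))
    cv2.imwrite(f'pics/{tag}.png',c['frame'][:,:,::-1]); return c
def load(tag): return pickle.load(open(f'pics/{tag}.pkl','rb'))
def crop(tag,x0,y0,x1,y1,s,out):
    f=load(tag)['frame'][y0:y1,x0:x1,::-1]
    cv2.imwrite(f'pics/{out}.png',cv2.resize(f,None,fx=s,fy=s,interpolation=cv2.INTER_CUBIC))
def proj(c,P): return cv2.projectPoints(np.array(P,float).reshape(-1,3),np.array(c['rvec'],float),np.array(c['tvec'],float),np.array(c['intrinsics']),np.array(c['dist_coeffs'],float))[0].reshape(-1,2)
def ray(c,uv,z):
    p=cv2.undistortPoints(np.array(uv,float).reshape(-1,1,2),np.array(c['intrinsics']),np.array(c['dist_coeffs'],float)).reshape(-1,2)
    R=cv2.Rodrigues(np.array(c['rvec'],float))[0];t=np.array(c['tvec'],float).ravel()
    o=-R.T@t; d=np.c_[p,np.ones(len(p))]@R
    return o+d*((z-o[2])/d[:,2])[:,None]
E
python3 - <<'E'
from h import *
a=snap('scene','s0');b=snap('top','t0')
cv2.imwrite('pics/both.png',cv2.resize(np.vstack([a['frame'],b['frame']])[:,:,::-1],(480,600)))
print(robot.read_state())
E
```

```text
{'time': 0.1, 'qpos': array([-69.57166197,  39.52940757, -11.14602476,  89.73733754,
         9.01082757,  51.70885045, -12.32449404]), 'dq': array([-0.04053743, -0.03121279,  0.06254313, -0.23650401,  0.03571268,
       -0.06595596, -0.00351687]), 'joint_efforts': array([-3.77623597e-03, -5.28503716e+01, -1.27152007e+00, -1.53837848e+01,
       -5.25234849e-02,  1.96982342e-03,  2.87447472e-05]), 'ee_pos': array([0.19808716, 0.59222581, 0.25698668]), 'tcp_rot': array([[-9.48388996e-01,  3.17108999e-01, -4.41941138e-04],
       [ 3.17109296e-01,  9.48387685e-01, -1.57902815e-03],
       [-8.15925026e-05, -1.63767656e-03, -9.99998656e-01]]), 'wrist_force': array([ 0.17763342, -0.52766652, -0.61060551]), 'ft_torque': array([ 0.03232456, -0.02217153,  0.02474949]), 'grip_force': 0.0, 'width': 0.08813441220048424}
```

View pics/t0.png

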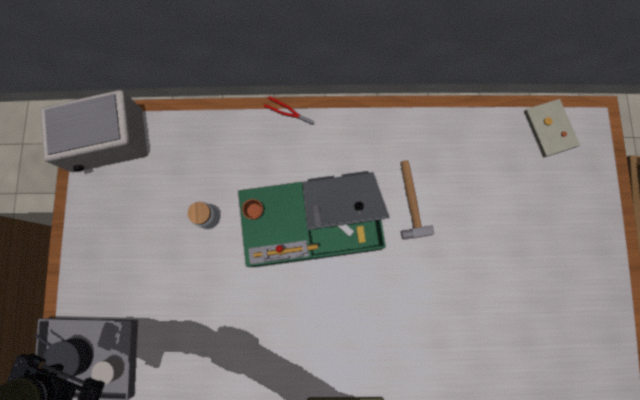

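View pics/s0.png

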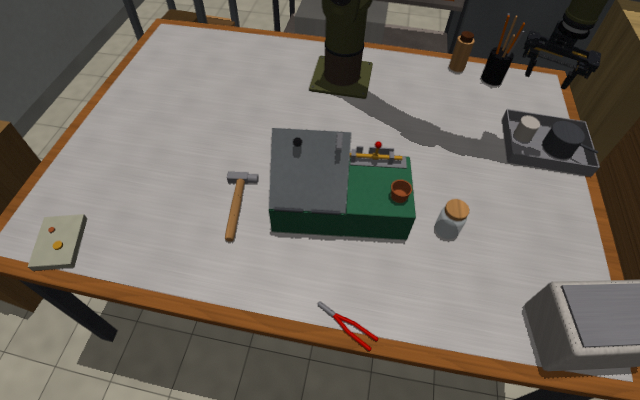

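The top view (away from the robot is up, +y is left) shows the box spanning about (238,265) to (388,173). Its lid is half open with the knob at (359,206), and the red handle knob is near (280,249). The tin is at (254,210), the jar at (202,214) and the hammer at (412,200). I'll enlarge this for the corners.

Run:
```python
from h import *
crop('t0',230,165,395,273,4.8,'t0c')
crop('s0',262,120,422,240,5,'s0c')
```

```text
(no output)
```

View pics/t0c.png

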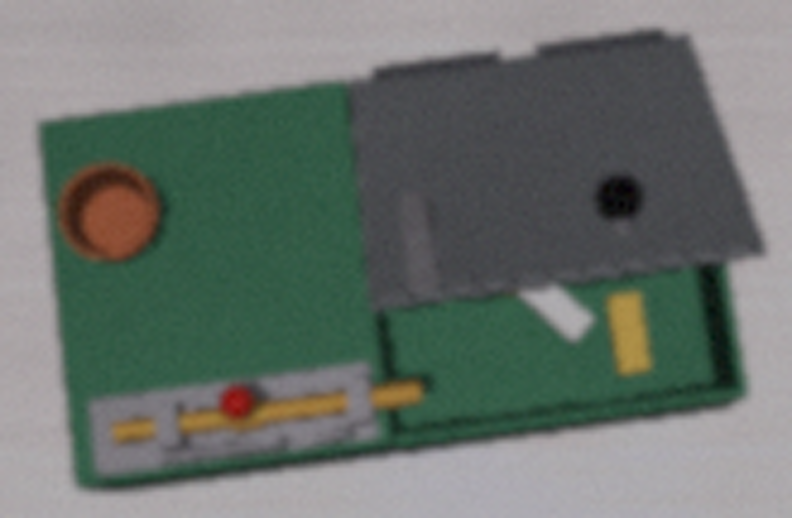

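View pics/s0c.png

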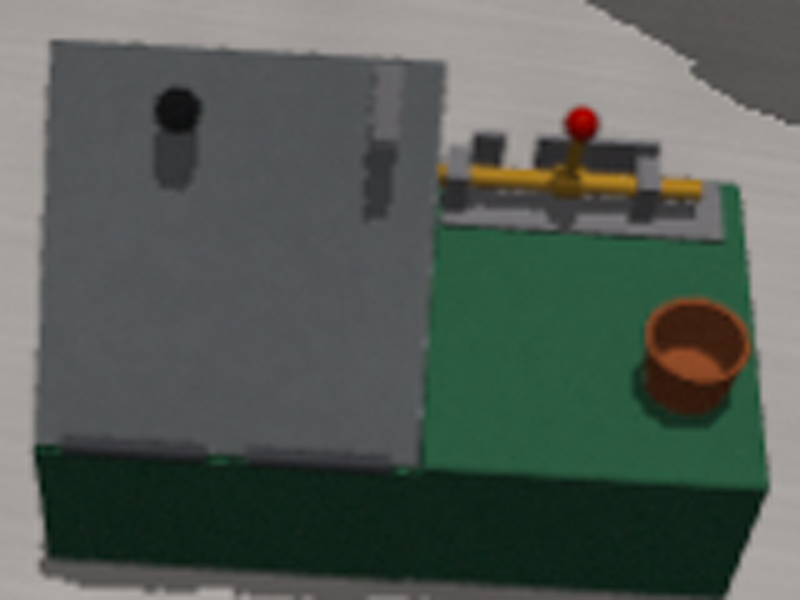

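The top crop shows the deck corners at (41,122), (80,487) and (743,398), and the lid's front corners at (372,308) and (765,253). The red knob is at (238,402), and the bolt is drawn. The scene crop shows the knob at (582,124) and the deck's back corner at (768,488). I'll fit the pose and the joint values together.

```bash
cat > fit.py <<'E'
from h import *
from scipy.optimize import least_squares
a,b=load('s0'),load('t0')
T=lambda u,v:(230+u/4.8-.4,165+v/4.8-.4); S=lambda u,v:(262+u/5-.4,120+v/5-.4)
def lidp(th,d,y,h):  # d before hinge, h above hinge line
    return [97.5-d*np.cos(th)+h*np.sin(th)*1, y, 107+d*np.sin(th)+h*np.cos(th)]
def knob(s,p): return [-75-48*np.sin(p),105-s,128+48*np.cos(p)]
def W(q,P):
    P=np.array(P,float).reshape(-1,3)/1000;c,s=np.cos(q[2]),np.sin(q[2])
    return P@np.array([[c,-s,0],[s,c,0],[0,0,1]]).T+[q[0],q[1],0]
if __name__=='__main__':
    def res(q):
        th,s,p=q[3],q[4]*100,q[5]
        o=[(b,[100,180,110],T(41,122)),(b,[-100,180,110],T(80,487)),(b,[-100,-180,110],T(743,398)),
        (b,lidp(th,195,9,3),T(372,308)),(b,lidp(th,195,-179,3),T(765,253)),(b,lidp(th,165,-115,27),T(620,197)),
        (b,knob(s,p),T(238,402)),(a,knob(s,p),S(582,124)),
        (a,[100,180,110],S(768,488)),(a,[100,-180,110],S(37,447)),(a,[-100,180,110],S(738,185)),
        (a,lidp(th,195,9,3),S(444,63)),(a,lidp(th,195,-179,3),S(52,41)),(a,lidp(th,165,-115,27),S(178,108))]
        return np.concatenate([proj(c,W(q,P))[0]-uv for c,P,uv in o])
    r=least_squares(res,[.6,.05,.1,.6,0,0],x_scale=.1,loss='soft_l1')
    q=r.x;print(q);print(res(q).reshape(-1,2).round(1).tolist());np.save('q.npy',q)
    th=q[3]
    for n,P in dict(lidfront=lidp(th,165,-65,3),lidshut=lidp(0,165,-65,3),blackk=lidp(th,165,-115,27),knob=knob(q[4]*100,q[5]),k50=knob(50,0),k50lvl=knob(50,1.5),notch=[-92,57,128],guide=[-92,80,144]).items(): print(n,W(q,P).round(4))
E
python3 fit.py
```

```text
[ 0.56595592  0.08606753  0.1304299   0.75556099  0.21960254 -0.06778143]
[[-1.0, -0.4], [-1.2, 0.4], [1.8, -0.4], [-0.4, 0.3], [0.5, 0.4], [-0.1, -0.5], [-0.3, 0.2], [-0.4, 0.2], [0.5, 0.3], [-1.3, -0.5], [0.3, -0.5], [0.2, -0.1], [-0.4, -0.1], [-0.3, 0.5]]
lidfront [[0.554  0.0189 0.2223]]
lidshut [[0.5075 0.0128 0.11  ]]
blackk [[ 0.5769 -0.0285  0.2398]]
knob [[0.484  0.1591 0.1759]]
k50 [[0.4844 0.1308 0.176 ]]
k50lvl [[0.437  0.1246 0.1314]]
notch [[0.4673 0.1306 0.128 ]]
guide [[0.4643 0.1534 0.144 ]]
```

```bash
r='x'; python3 -m creep '[{"dx":0.6,"dy":-0.96,"dz":0.37,"wz":0.43,"hand":0},{"dx":0.6,"dy":-0.96,"dz":0.37,"wz":0.43,"hand":0},{"dx":0.6,"dy":-0.96,"dz":0.37,"wz":0.43,"hand":0},{"dx":0.6,"dy":-0.96,"dz":0.37,"wz":0.43,"hand":0},{"dx":0.6,"dy":-0.96,"dz":0.37,"wz":0.43,"hand":0},{"dx":0.6,"dy":-0.96,"dz":0.37,"wz":0.43,"hand":0}]' 10
python3 -m creep '[{"dx":0.6,"dy":-0.96,"hand":0},{"dx":0.6,"dy":-0.96,"hand":0},{"dx":0.6,"dy":-0.96,"hand":0},{"dx":0.6,"dy":-0.96,"hand":0},{"dx":0.6,"dy":-0.96,"hand":0},{"dx":0.6,"dy":-0.96,"hand":0}]'
python3 -m creep '[{"dx":0.57,"dy":-0.95,"hand":0},{"dx":0.57,"dy":-0.95,"hand":0},{"dx":0.57,"dy":-0.95,"hand":0},{"dx":0.57,"dy":-0.95,"hand":0},{"dx":0.57,"dy":-0.95,"hand":0},{"dx":0.57,"dy":-0.95,"hand":0},{"dx":0.57,"dy":-0.95,"hand":0},{"dx":0.57,"dy":-0.95,"hand":0}]'
python3 -c "
from h import *
print(robot.read_state()['tcp_rot'].round(3)); snap('wrist','w0')"
```

```text
[[-0.948  0.317 -0.   ]
 [ 0.317  0.948 -0.002]
 [-0.    -0.002 -1.   ]]invalid input
invalid input
invalid input
```

View pics/w0.png

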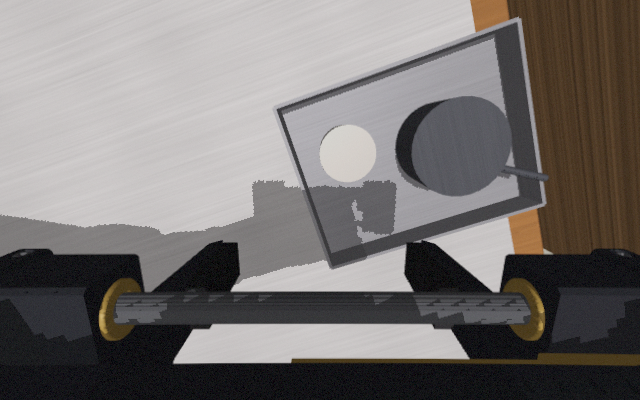

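All three moves were refused as invalid, and the wrist view shows the arm still at its start, over the tray. Each row probably needs every key, so I'll test one.

```bash
python3 -m creep '[{"dx":0.6,"dy":-0.96,"dz":0.37,"wx":0,"wy":0,"wz":0.43,"hand":0},{"dx":0.6,"dy":-0.96,"dz":0.37,"wx":0,"wy":0,"wz":0.43,"hand":0},{"dx":0.6,"dy":-0.96,"dz":0.37,"wx":0,"wy":0,"wz":0.43,"hand":0},{"dx":0.6,"dy":-0.96,"dz":0.37,"wx":0,"wy":0,"wz":0.43,"hand":0},{"dx":0.6,"dy":-0.96,"dz":0.37,"wx":0,"wy":0,"wz":0.43,"hand":0},{"dx":0.6,"dy":-0.96,"dz":0.37,"wx":0,"wy":0,"wz":0.43,"hand":0}]' 10
```

```text
time: 0.65
ee_pos: [0.3204, 0.3972, 0.3324]
tcp_rot: [[-0.992, -0.124, 0.001], [-0.124, 0.992, -0.002], [-0.001, -0.002, -1.0]]
wrist_force: [0.3, -0.7, 0.5]
width: 0.05
grip_force: 0.0
```

```bash
python3 -m creep '[{"dx":0.59,"dy":-0.95,"dz":0,"wx":0,"wy":0,"wz":0,"hand":0},{"dx":0.59,"dy":-0.95,"dz":0,"wx":0,"wy":0,"wz":0,"hand":0},{"dx":0.59,"dy":-0.95,"dz":0,"wx":0,"wy":0,"wz":0,"hand":0},{"dx":0.59,"dy":-0.95,"dz":0,"wx":0,"wy":0,"wz":0,"hand":0},{"dx":0.59,"dy":-0.95,"dz":0,"wx":0,"wy":0,"wz":0,"hand":0},{"dx":0.59,"dy":-0.95,"dz":0,"wx":0,"wy":0,"wz":0,"hand":0}]'
python3 -m creep '[{"dx":0.59,"dy":-0.95,"dz":0,"wx":0,"wy":0,"wz":0,"hand":0},{"dx":0.59,"dy":-0.95,"dz":0,"wx":0,"wy":0,"wz":0,"hand":0},{"dx":0.59,"dy":-0.95,"dz":0,"wx":0,"wy":0,"wz":0,"hand":0},{"dx":0.59,"dy":-0.95,"dz":0,"wx":0,"wy":0,"wz":0,"hand":0},{"dx":0.59,"dy":-0.95,"dz":0,"wx":0,"wy":0,"wz":0,"hand":0},{"dx":0.59,"dy":-0.95,"dz":0,"wx":0,"wy":0,"wz":0,"hand":0},{"dx":0.59,"dy":-0.95,"dz":0,"wx":0,"wy":0,"wz":0,"hand":0},{"dx":0.59,"dy":-0.95,"dz":0,"wx":0,"wy":0,"wz":0,"hand":0}]'
python3 -c "
from h import *
snap('wrist','w1')"
```

```text
time: 1.15
ee_pos: [0.4391, 0.2041, 0.3313]
tcp_rot: [[-0.993, -0.119, 0.001], [-0.119, 0.993, -0.004], [-0.0, -0.004, -1.0]]
wrist_force: [-0.5, 0.5, 0.1]
width: 0.0104
grip_force: 0.0
time: 1.82
ee_pos: [0.5541, 0.0202, 0.3312]
tcp_rot: [[-0.992, -0.125, -0.001], [-0.125, 0.992, 0.001], [0.001, 0.001, -1.0]]
wrist_force: [-0.1, 0.7, 1.0]
width: 0.0006
grip_force: 0.0
```

View pics/w1.png

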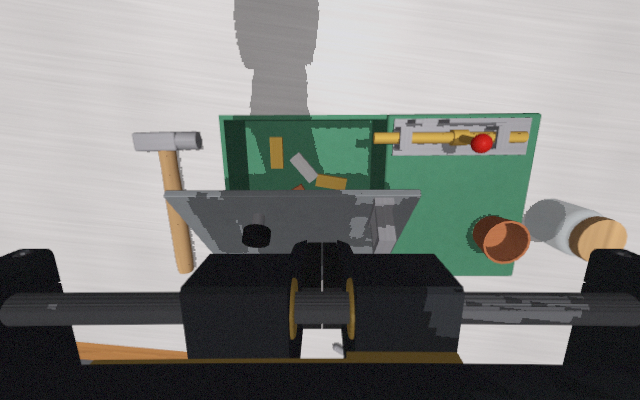

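The wrist view shows the fingers over the lid between its knob (257,236) and the staple (385,225). The deck corners are at (541,114), (220,115) and (513,276), the deck edge is at (387,116), and the red knob is at (482,144). I'll use these to refine the pose.

```bash
cat > fit2.py <<'E'
from fit import *
w=load('w1'); q0=np.load('q.npy')
pts=[([-100,180,110],(541,114)),([-100,-180,110],(220,115)),([100,180,110],(513,276)),([-100,10,110],(387,116))]
def res(q):
    P=[p for p,_ in pts]+[knob(q[3]*100,q[4]),lidp(q[5],195,9,3),lidp(q[5],195,-179,3)]
    return (proj(w,W(q,P))-np.array([u for _,u in pts]+[(482,144),(420,192),(165,194)])).ravel()
print(res(np.r_[q0[:3],q0[4],q0[5],q0[3]]).reshape(-1,2).round(1).tolist())
r=least_squares(res,[*q0[:3],q0[4],0,.75],x_scale=.1,loss='soft_l1');q=r.x
print(q.round(4));print(res(q).reshape(-1,2).round(1).tolist())
E
python3 fit2.py
```

```text
[[1.7, -1.9], [-3.7, -0.7], [-0.6, 0.1], [0.6, -2.4], [-1.2, -1.5], [0.7, -2.7], [-0.7, -3.6]]
[ 0.5679  0.0864  0.1329  0.2063 -0.0591  0.7562]
[[1.2, -0.4], [-3.6, 1.6], [-0.5, 1.2], [0.4, -0.5], [-0.0, -0.0], [0.5, 0.0], [-0.3, -0.2]]
```

```bash
python3 -m creep '[{"dx":0,"dy":0,"dz":-0.15,"wx":0,"wy":0,"wz":0,"hand":0},{"dx":0,"dy":0,"dz":-0.3,"wx":0,"wy":0,"wz":0,"hand":0},{"dx":0,"dy":0,"dz":-0.4,"wx":0,"wy":0,"wz":0,"hand":0},{"dx":0,"dy":0,"dz":-0.4,"wx":0,"wy":0,"wz":0,"hand":0}]'
python3 -m creep '[{"dx":-0.01,"dy":0,"dz":-0.06,"wx":0,"wy":0,"wz":0,"hand":0},{"dx":-0.03,"dy":0,"dz":-0.12,"wx":0,"wy":0,"wz":0,"hand":0},{"dx":-0.05,"dy":-0.01,"dz":-0.18,"wx":0,"wy":0,"wz":0,"hand":0},{"dx":-0.08,"dy":-0.01,"dz":-0.24,"wx":0,"wy":0,"wz":0,"hand":0},{"dx":-0.11,"dy":-0.02,"dz":-0.3,"wx":0,"wy":0,"wz":0,"hand":0},{"dx":-0.14,"dy":-0.02,"dz":-0.36,"wx":0,"wy":0,"wz":0,"hand":0},{"dx":-0.17,"dy":-0.03,"dz":-0.42,"wx":0,"wy":0,"wz":0,"hand":0},{"dx":-0.2,"dy":-0.03,"dz":-0.48,"wx":0,"wy":0,"wz":0,"hand":0},{"dx":-0.23,"dy":-0.03,"dz":-0.53,"wx":0,"wy":0,"wz":0,"hand":0},{"dx":-0.23,"dy":-0.03,"dz":-0.56,"wx":0,"wy":0,"wz":0,"hand":0}]'
```

```text
time: 2.2
ee_pos: [0.5512, 0.0228, 0.2486]
tcp_rot: [[-0.991, -0.131, -0.007], [-0.131, 0.991, 0.0], [0.007, 0.001, -1.0]]
wrist_force: [-0.5, -0.7, 0.3]
width: 0.0004
grip_force: 0.0
time: 3.03
ee_pos: [0.5079, 0.0166, 0.1404]
tcp_rot: [[-0.992, -0.13, 0.001], [-0.13, 0.992, 0.001], [-0.001, 0.001, -1.0]]
wrist_force: [-1.2, 0.5, 2.2]
width: 0.0004
grip_force: 0.9
```

```bash
python3 -m creep '[{"dx":0,"dy":0,"dz":-0.025,"wx":0,"wy":0,"wz":0,"hand":0},{"dx":0,"dy":0,"dz":-0.05,"wx":0,"wy":0,"wz":0,"hand":0},{"dx":0,"dy":0,"dz":-0.06,"wx":0,"wy":0,"wz":0,"hand":0},{"dx":0,"dy":0,"dz":-0.07,"wx":0,"wy":0,"wz":0,"hand":0},{"dx":0,"dy":0,"dz":-0.07,"wx":0,"wy":0,"wz":0,"hand":0},{"dx":0,"dy":0,"dz":-0.07,"wx":0,"wy":0,"wz":0,"hand":0}]'
```

```text
time: 3.53
ee_pos: [0.5085, 0.0158, 0.1291]
tcp_rot: [[-0.992, -0.128, 0.002], [-0.128, 0.992, 0.0], [-0.002, -0.0, -1.0]]
wrist_force: [-8.4, 1.8, 33.8]
width: 0.0004
grip_force: 16.8
```

```bash
python3 -m creep '[{"dx":0,"dy":0,"dz":0.15,"wx":0,"wy":0,"wz":0,"hand":0},{"dx":0,"dy":0,"dz":0.35,"wx":0,"wy":0,"wz":0,"hand":0},{"dx":0,"dy":0,"dz":0.55,"wx":0,"wy":0,"wz":0,"hand":0},{"dx":0,"dy":0,"dz":0.68,"wx":0,"wy":0,"wz":0,"hand":0},{"dx":-0.04,"dy":0.2,"dz":0.68,"wx":0,"wy":0,"wz":0,"hand":0},{"dx":-0.07,"dy":0.4,"dz":0.68,"wx":0,"wy":0,"wz":0,"hand":0},{"dx":-0.11,"dy":0.6,"dz":0.68,"wx":0,"wy":0,"wz":0,"hand":0},{"dx":-0.15,"dy":0.8,"dz":0.68,"wx":0,"wy":0,"wz":0,"hand":0},{"dx":-0.16,"dy":0.93,"dz":0.68,"wx":0,"wy":0,"wz":0,"hand":0},{"dx":-0.16,"dy":0.93,"dz":0.68,"wx":0,"wy":0,"wz":0,"hand":0}]'
python3 -m creep '[{"dx":0,"dy":0,"dz":-0.15,"wx":0,"wy":0,"wz":0,"hand":0},{"dx":0,"dy":0,"dz":-0.3,"wx":0,"wy":0,"wz":0,"hand":0},{"dx":0,"dy":0,"dz":-0.42,"wx":0,"wy":0,"wz":0,"hand":0},{"dx":0,"dy":0,"dz":-0.42,"wx":0,"wy":0,"wz":0,"hand":0},{"dx":0,"dy":0,"dz":-0.42,"wx":0,"wy":0,"wz":0,"hand":0}]'
python3 -c "
from h import *
snap('wrist','w2')"
```

```text
time: 4.37
ee_pos: [0.4751, 0.209, 0.2626]
tcp_rot: [[-0.99, -0.138, 0.001], [-0.138, 0.99, 0.007], [-0.002, 0.006, -1.0]]
wrist_force: [0.4, 0.0, 0.6]
width: 0.0004
grip_force: 0.0
time: 4.78
ee_pos: [0.476, 0.2002, 0.1774]
tcp_rot: [[-0.992, -0.127, -0.002], [-0.127, 0.992, -0.001], [0.002, -0.001, -1.0]]
wrist_force: [0.4, -0.4, 0.7]
width: 0.0004
grip_force: 0.0
```

View pics/w2.png

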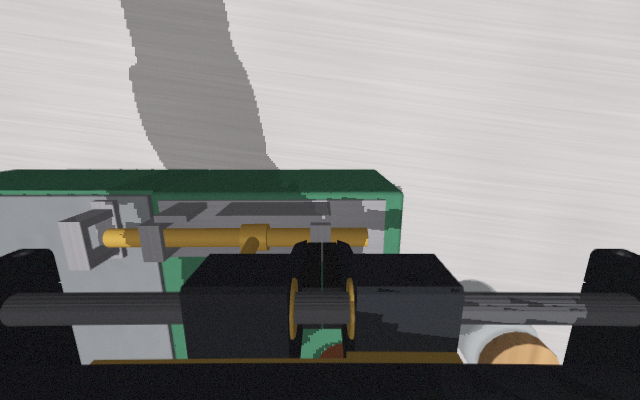

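The lid is shut, and the bolt tip at (110,238) lines up with the staple at (95,240). The handle boss is at (254,237), left of the fingers at (320,250). Next I push the bolt along box -y.

```bash
python3 -m creep '[{"dx":0.004,"dy":-0.03,"dz":0,"wx":0,"wy":0,"wz":0,"hand":0},{"dx":0.008,"dy":-0.06,"dz":0,"wx":0,"wy":0,"wz":0,"hand":0},{"dx":0.011,"dy":-0.08,"dz":0,"wx":0,"wy":0,"wz":0,"hand":0},{"dx":0.013,"dy":-0.1,"dz":0,"wx":0,"wy":0,"wz":0,"hand":0},{"dx":0.016,"dy":-0.12,"dz":0,"wx":0,"wy":0,"wz":0,"hand":0},{"dx":0.018,"dy":-0.14,"dz":0,"wx":0,"wy":0,"wz":0,"hand":0},{"dx":0.021,"dy":-0.16,"dz":0,"wx":0,"wy":0,"wz":0,"hand":0},{"dx":0.024,"dy":-0.18,"dz":0,"wx":0,"wy":0,"wz":0,"hand":0},{"dx":0.026,"dy":-0.2,"dz":0,"wx":0,"wy":0,"wz":0,"hand":0},{"dx":0.026,"dy":-0.2,"dz":0,"wx":0,"wy":0,"wz":0,"hand":0}]'
python3 -m creep '[{"dx":0.001,"dy":-0.01,"dz":0,"wx":0,"wy":0,"wz":0,"hand":0},{"dx":0.003,"dy":-0.02,"dz":0,"wx":0,"wy":0,"wz":0,"hand":0},{"dx":0.003,"dy":-0.02,"dz":0,"wx":0,"wy":0,"wz":0,"hand":0},{"dx":0.003,"dy":-0.02,"dz":0,"wx":0,"wy":0,"wz":0,"hand":0}]'
```

```text
time: 5.67
ee_pos: [0.4816, 0.1596, 0.1777]
tcp_rot: [[-0.992, -0.126, -0.0], [-0.126, 0.992, -0.001], [0.0, -0.001, -1.0]]
wrist_force: [-0.1, 0.8, -0.1]
width: 0.0001
grip_force: 0.4
time: 6.0
ee_pos: [0.4819, 0.1564, 0.1776]
tcp_rot: [[-0.992, -0.127, -0.001], [-0.127, 0.992, -0.001], [0.001, -0.0, -1.0]]
wrist_force: [1.0, 1.1, 0.1]
width: 0.0004
grip_force: 0.4
```

```bash
for i in 1 2; do python3 -m creep '[{"dx":0.002,"dy":-0.013,"dz":0,"wx":0,"wy":0,"wz":0,"hand":0},{"dx":0.004,"dy":-0.027,"dz":0,"wx":0,"wy":0,"wz":0,"hand":0},{"dx":0.005,"dy":-0.04,"dz":0,"wx":0,"wy":0,"wz":0,"hand":0},{"dx":0.005,"dy":-0.04,"dz":0,"wx":0,"wy":0,"wz":0,"hand":0}]' | egrep 'ee_pos|wrist'; done; python3 -c "
from h import *
snap('wrist','w3')"
```

```text
ee_pos: [0.4827, 0.1536, 0.1779]
wrist_force: [-1.8, 11.1, -1.1]
ee_pos: [0.4835, 0.1525, 0.1781]
wrist_force: [-3.7, 24.5, -4.0]
```

View pics/w3.png

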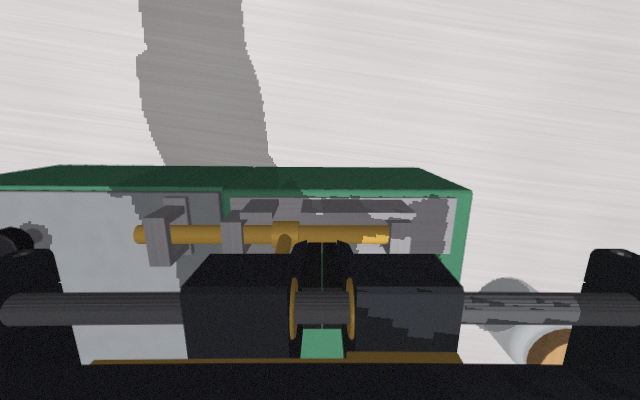

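The bolt now passes through the staple at (160,235) and is hard against its stop (25 N). I'll retract, lift and go round behind the knob.

```bash
python3 -m creep '[{"dx":-0.01,"dy":0.08,"dz":0,"wx":0,"wy":0,"wz":0,"hand":0},{"dx":-0.01,"dy":0.1,"dz":0.05,"wx":0,"wy":0,"wz":0,"hand":0},{"dx":-0.01,"dy":0.1,"dz":0.2,"wx":0,"wy":0,"wz":0,"hand":0},{"dx":0,"dy":0.1,"dz":0.33,"wx":0,"wy":0,"wz":0,"hand":0},{"dx":0.1,"dy":0,"dz":0.33,"wx":0,"wy":0,"wz":0,"hand":0},{"dx":0.17,"dy":-0.08,"dz":0.33,"wx":0,"wy":0,"wz":0,"hand":0},{"dx":0.17,"dy":-0.08,"dz":0.33,"wx":0,"wy":0,"wz":0,"hand":0},{"dx":0.17,"dy":-0.08,"dz":0.33,"wx":0,"wy":0,"wz":0,"hand":0},{"dx":0.17,"dy":-0.08,"dz":0.33,"wx":0,"wy":0,"wz":0,"hand":0}]'
python3 -m creep '[{"dx":0,"dy":0,"dz":-0.15,"wx":0,"wy":0,"wz":0,"hand":0},{"dx":0,"dy":0,"dz":-0.3,"wx":0,"wy":0,"wz":0,"hand":0},{"dx":0,"dy":0,"dz":-0.36,"wx":0,"wy":0,"wz":0,"hand":0},{"dx":0,"dy":0,"dz":-0.36,"wx":0,"wy":0,"wz":0,"hand":0},{"dx":0,"dy":0,"dz":-0.36,"wx":0,"wy":0,"wz":0,"hand":0}]'
```

```text
time: 7.47
ee_pos: [0.5171, 0.1245, 0.2433]
tcp_rot: [[-0.992, -0.127, -0.002], [-0.127, 0.992, -0.0], [0.002, -0.0, -1.0]]
wrist_force: [-0.6, 0.6, -0.4]
width: 0.0006
grip_force: 0.0
time: 7.88
ee_pos: [0.517, 0.1255, 0.1713]
tcp_rot: [[-0.992, -0.129, -0.002], [-0.129, 0.992, -0.0], [0.002, 0.0, -1.0]]
wrist_force: [1.0, 0.2, -0.4]
width: 0.0003
grip_force: 0.0
```

```bash
python3 -m creep '[{"dx":0,"dy":0.05,"dz":0,"wx":0,"wy":0,"wz":0,"hand":0},{"dx":-0.04,"dy":0.045,"dz":0,"wx":0,"wy":0,"wz":0,"hand":0},{"dx":-0.08,"dy":0.04,"dz":0,"wx":0,"wy":0,"wz":0,"hand":0},{"dx":-0.12,"dy":0.035,"dz":0,"wx":0,"wy":0,"wz":0,"hand":0},{"dx":-0.16,"dy":0.03,"dz":0,"wx":0,"wy":0,"wz":0,"hand":0},{"dx":-0.2,"dy":0.025,"dz":0,"wx":0,"wy":0,"wz":0,"hand":0},{"dx":-0.24,"dy":0.02,"dz":0,"wx":0,"wy":0,"wz":0,"hand":0},{"dx":-0.28,"dy":0.015,"dz":0,"wx":0,"wy":0,"wz":0,"hand":0},{"dx":-0.28,"dy":0.015,"dz":0,"wx":0,"wy":0,"wz":0,"hand":0}]'
```

```text
time: 8.63
ee_pos: [0.4603, 0.1273, 0.1718]
tcp_rot: [[-0.992, -0.128, -0.002], [-0.128, 0.992, -0.001], [0.002, -0.001, -1.0]]
wrist_force: [-0.6, 0.1, 0.4]
width: 0.0005
grip_force: 0.0
```

```bash
python3 -m creep '[{"dx":-0.03,"dy":-0.004,"dz":0,"wx":0,"wy":0,"wz":0,"hand":0},{"dx":-0.06,"dy":-0.008,"dz":0,"wx":0,"wy":0,"wz":0,"hand":0},{"dx":-0.09,"dy":-0.012,"dz":0,"wx":0,"wy":0,"wz":0,"hand":0},{"dx":-0.12,"dy":-0.016,"dz":0,"wx":0,"wy":0,"wz":0,"hand":0},{"dx":-0.12,"dy":-0.016,"dz":-0.02,"wx":0,"wy":0,"wz":0,"hand":0},{"dx":-0.12,"dy":-0.016,"dz":-0.04,"wx":0,"wy":0,"wz":0,"hand":0},{"dx":-0.12,"dy":-0.016,"dz":-0.06,"wx":0,"wy":0,"wz":0,"hand":0},{"dx":-0.12,"dy":-0.016,"dz":-0.075,"wx":0,"wy":0,"wz":0,"hand":0},{"dx":-0.12,"dy":-0.016,"dz":-0.075,"wx":0,"wy":0,"wz":0,"hand":0},{"dx":-0.12,"dy":-0.016,"dz":-0.075,"wx":0,"wy":0,"wz":0,"hand":0}]'
```

```text
time: 9.47
ee_pos: [0.4377, 0.1246, 0.1577]
tcp_rot: [[-0.992, -0.127, 0.0], [-0.127, 0.992, -0.001], [-0.0, -0.001, -1.0]]
wrist_force: [-5.1, -0.9, 20.9]
width: 0.0005
grip_force: 10.6
```

That is 21 N at the expected height for a level knob. I'll back off and check.

```bash
python3 -m creep '[{"dx":0,"dy":0,"dz":0.2,"wx":0,"wy":0,"wz":0,"hand":0},{"dx":0,"dy":0,"dz":0.4,"wx":0,"wy":0,"wz":0,"hand":0},{"dx":0.1,"dy":0,"dz":0.6,"wx":0,"wy":0,"wz":0,"hand":0},{"dx":0.3,"dy":0,"dz":0.8,"wx":0,"wy":0,"wz":0,"hand":0},{"dx":0.4,"dy":0,"dz":0.8,"wx":0,"wy":0,"wz":0,"hand":0},{"dx":0.4,"dy":0,"dz":0.8,"wx":0,"wy":0,"wz":0,"hand":0},{"dx":0.4,"dy":0,"dz":0.8,"wx":0,"wy":0,"wz":0,"hand":0}]'
python3 -c "
from h import *
snap('wrist','w4')"
```

```text
time: 10.05
ee_pos: [0.5198, 0.1243, 0.3167]
tcp_rot: [[-0.992, -0.125, 0.002], [-0.125, 0.992, 0.001], [-0.002, 0.001, -1.0]]
wrist_force: [-0.3, 1.0, -1.1]
width: 0.0005
grip_force: 0.0
```

View pics/w4.png

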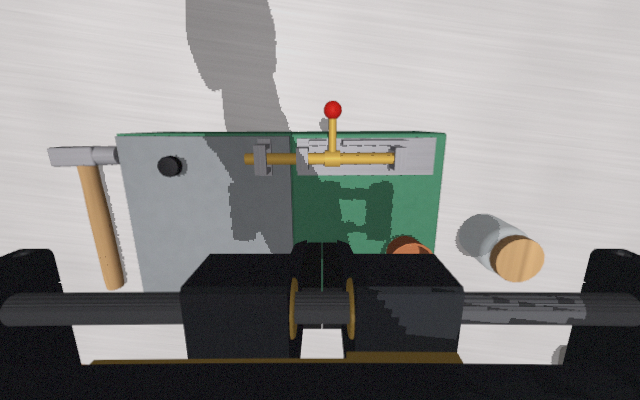

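The lid is shut and the bolt is through the staple at (262,158). The red knob at (332,110) lies level in front of the box, and the tin, jar and hammer are in place. I'll hand the job in.

```bash
python3 -c "
from h import *
print(robot.sign_off())"
```

```text
the job is handed in; nothing more can be done
None
```

I handed the job in at about 10 s of the 50 s allowed: in the last picture the box is locked (lid shut, bolt across in the staple, handle level in the notch), the tin, jar and hammer are where they stood, and the arm is clear; no verdict came back.

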